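# Load a lamp glass in the soft-jaw chuck

### The job

Take the fragile amber lamp glass off the cork mat with a light grip, stand it gently, domed end up, in the middle of the open chuck and let go of it; then swing the chuck's red-handled lever clockwise (seen from above) until all three sprung orange pads hold the glass lightly, pushed back about half of their 10 mm of give and never bottomed out. Do not tip, drop or squeeze the glass hard, and leave the other glasses and the things lying on the bench where they are.

Things in the scene. Friction and masses are not known exactly. Their poses are not given: they have to be found in the camera images.
- amber_glass: the amber (orange-brown) lamp glass to load, thin and fragile, standing on the cork mat: an upright cylinder 50 mm in diameter with a domed closed top, 110 mm tall, straight-sided up to 88 mm, 0.13 to 0.23 kg. Origin: centre of its flat underside; z up along its axis. A grip of 20 to 35 N carries it safely; 50 N at each finger breaks it.
- green_glass: a dark green glass of the same shape and size on the mat, origin likewise; must stay where it is
- opal_glass: a white glass of the same shape and size on the mat, origin likewise; must stay where it is
- mat: cork mat fixed to the bench, 130 x 320 mm, 4 mm thick; the three glasses stand in a row along its y axis, about 100 mm apart, in any order. Origin: centre of its underside
- chuck: round, dark steel three-jaw chuck fixed to the bench, axis upright: foot 196 mm in diameter, flat top face 40 mm above the bench, on which the glass is to stand. Origin: centre of its underside. The three jaws are 120 degrees apart, at 60, 180 and 300 degrees from its x axis; they reach 36 mm above the top face and, with the lever fully open, out to 85 mm from the axis
- chuck_seat (a point): centre of the chuck's flat top face, on the axis, 40 mm above the bench: the underside of the glass belongs here
- sleeve (a joint): angle (rad) of the aluminium sleeve with its lever: 0 = fully open, grows as the lever swings clockwise seen from above, stop at 1.5. Stiff (about 5 N at the handle), stays where left. Moves all three jaws 15 mm inward per rad: pad faces 35 mm from the axis at 0, touching a centred glass at 0.67, pads pushed back half their give at 1.0, bottomed out at 1.33
- lever_grip (a point): point on the axis of the lever's upright red handle, at a good height to grip: the handle is 22 mm in diameter, stands 125 mm from the chuck's axis and rises from 20 to 86 mm above the bench; this point is 68 mm above the bench
- jaw_a: steel jaw of the chuck at 60 degrees from the chuck's x axis, with its orange sprung pad 22 mm wide, 26 mm tall; the pad's middle is 19 mm above the top face. Its spring gives 1.5 N per mm of push: 2 N holds the glass, over 12 N endangers it. Origin: on the chuck's top face, on the axis at sleeve 0, then shifted with the jaw; x radially outward
- jaw_b: the same jaw at 180 degrees
- jaw_c: the same jaw at 300 degrees
- steel_strip: loose dark steel strip 300 x 45 x 6 mm lying on the bench, origin at the centre of its underside
- screwdriver: loose red-handled screwdriver lying beyond the work area
- wrench: loose steel wrench lying to the right of the chuck
- marker: white marker pen with a blue cap, about 140 mm long, lying at the far side
- oil: yellow plastic bottle, 60 mm in diameter, 150 mm tall, upright on the right; origin at the centre of its underside

How it is judged:
By the outcome, as a careful person would: the job done as asked, in the order asked, and still so for the second after the job is handed in, with the robot touching nothing.
It also fails if it takes over 54 s, if anything falls off the work surface, if the arm or the gripper's body presses on something with over 40 N, if the wrist force passes 120 N, or if a joint passes its speed limit or range.

### The arm

A 6-joint arm with a two-finger parallel gripper is mounted at the origin on the work surface. World frame = base frame: x ahead of the robot, y to its left, z up, the work surface at z = 0. Lengths are in m, angles in rad, forces in N, time in s.
With the tool pointing down it reaches from about 0.325 to 0.9 m from the base axis. Payload 6.1 kg.
Tool frame: the origin (TCP) lies midway between the tips of the shut fingers; the grasp point (between the pads) lies 19 mm behind it; x points along the fingers, y is the direction in which the jaws open and shut, and the axes are right-handed (so a half turn about x gives the same grasp; the last joint's range is limited). The gripper opens to 85 mm and grips with 20 to 120 N. Pads are 22 mm wide; open, the fingers measure 114 mm over their backs; the gripper's body (76 mm by 85 mm) begins 54 mm behind the grasp point. The pads swing forward as they close: fully open they stand 13 mm farther back than shut.
Start: joints at [1.096, 0.22, 1.526, -0, 1.395, -0.126], TCP at [0.214, 0.587, 0.231] pointing down, gripper open.
Joint ranges: [-2.98, 2.98], [-0.91, 2.08], [0.09, 2.57], [-1.24, 4.39], [0.2, 2.65], [-2.68, 2.68]. Speed limits (rad/s): [2.57, 2.57, 3.01, 3.14, 3.14, 3.14].

### API

Orientations are given as [roll, pitch, yaw] about the fixed x, y, z axes, in that order (R = Rz(yaw) Ry(pitch) Rx(roll)).
In Python, from plant import movep, move_l, set_joints, gripper_to, hold, inverse_kinematics, observe, get_image, get_calibration, Unreachable, job_done gives the robot as it stands. Calls block until the motion is done:
- movep(position, orientation): joint-space move of the TCP to a pose.
- move_l(position, feed=0.15, rotation=None, max_force=None): straight line of the TCP; rotation=None keeps the orientation; feed is the mean speed in m/s. With max_force (N) it stops when the force on the tool has changed by that much, and returns True; else False.
- set_joints(angles): joint-space move.
- gripper_to(opening, f_grip=None): finger opening in m; f_grip is the grip in N (None keeps the last); returns when the fingers have stopped.
- hold(seconds).
- inverse_kinematics(position, orientation): joint angles nearest the present ones, or None.
- observe(): the state.
- get_image(name): name is "side" or "top"; returns (picture, depth): 420x560x3 uint8, red, green, blue; 420x560 float32, m along the optical axis (not along the pixel's ray), 0 where there is no reading.
- get_calibration(name): a dict with "intrinsics" (3x3 intrinsics, pixels), "world_from_camera" (4x4, takes a point from camera to world coordinates). Camera axes: x right, y down, z forward; pixel columns grow to the right and rows downward; lengths in m; the calibration is good to about 2 mm. A picture is of the moment at which its call begins. get_calibration takes no time and is no camera call.
A pose or a line that the arm cannot do raises Unreachable and nothing moves.
- job_done(): hands the job in, once; it reports no verdict.
The state is a dict: "time_s": time; "q": joint angles; "joint_velocities": joint speeds; "joint_torque": joint torques, N m; "eef_pos": TCP position; "tcp_rot": TCP orientation; "ft_force": force on the tool from outside, world axes, zero at the start; "torque": the same for the moment, N m; "opening": finger opening in m.
Only numpy, scipy, OpenCV 4.12 (cv2) and the standard library are available. Lean on these libraries where they do the work, as an engineer would, in place of code of your own. Each camera call takes 0.05 s, during which the arm holds its last target. There are 200 camera calls.

## Working session

There is one attempt and no reset: what is moved stays moved. The work goes in short steps, each a Python script; the robot and the scene stay as the last script left them, time stands still between calls to the robot, and variables do not carry over. Pictures are saved under pics/ and viewed, about 8 in all and at most 12, crops included, and the job is handed in when it is done.

```bash
mkdir -p pics; ls
cat > h.py <<'E'
import numpy as np, cv2
from plant import *
def grab(n,f=None):
    im,d=get_image(n)
    if f: cv2.imwrite('pics/'+f,im[:,:,::-1])
    return im,d
def pts(n,d):
    c=get_calibration(n);K=np.array(c['intrinsics']);T=np.array(c['world_from_camera'])
    v,u=np.mgrid[:d.shape[0],:d.shape[1]]
    P=np.stack([(u-K[0,2])/K[0,0]*d,(v-K[1,2])/K[1,1]*d,d],-1)
    return P@T[:3,:3].T+T[:3,3]
def ray(n,u,v,z):
    c=get_calibration(n);K=np.array(c['intrinsics']);T=np.array(c['world_from_camera'])
    r=T[:3,:3]@np.linalg.inv(K)@[u,v,1]; o=T[:3,3]
    return o+r*(z-o[2])/r[2]
E
python3 - <<'E'
from h import *
for n in('top','side'):
    im,d=grab(n,n+'0.png'); np.savez(n+'0',im=im,d=d)
    c=get_calibration(n); print(n,np.round(c['intrinsics'],1).tolist(),np.round(c['world_from_camera'],3).tolist())
s=observe();print({k:np.round(v,3).tolist() for k,v in s.items()})
E
```

```text
pics
top [[501.8, 0.0, 275.1], [0.0, 501.8, 211.7], [0.0, 0.0, 1.0]] [[0.009, -0.988, 0.152, 0.36], [-1.0, -0.01, -0.003, -0.031], [0.005, -0.152, -0.988, 1.203], [0.0, 0.0, 0.0, 1.0]]
side [[385.7, 0.0, 275.3], [0.0, 385.7, 213.5], [0.0, 0.0, 1.0]] [[0.993, -0.049, 0.104, 0.447], [-0.114, -0.547, 0.829, -0.762], [0.016, -0.836, -0.549, 0.583], [0.0, 0.0, 0.0, 1.0]]
{'time_s': 0.1, 'q': [1.096, 0.221, 1.528, -0.0, 1.395, -0.126], 'joint_velocities': [-0.0, -0.003, -0.003, -0.001, 0.0, 0.001], 'joint_torque': [0.001, -49.824, -39.054, -0.0, 0.006, 0.0], 'eef_pos': [0.213, 0.587, 0.23], 'tcp_rot': [-1.686, 1.569, -2.035], 'ft_force': [-0.308, 0.245, -0.944], 'torque': [-0.054, 0.046, 0.041], 'opening': 0.085}
```

View pics/top0.png

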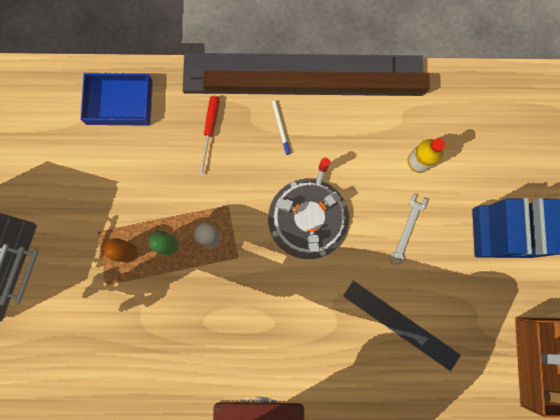

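View pics/side0.png

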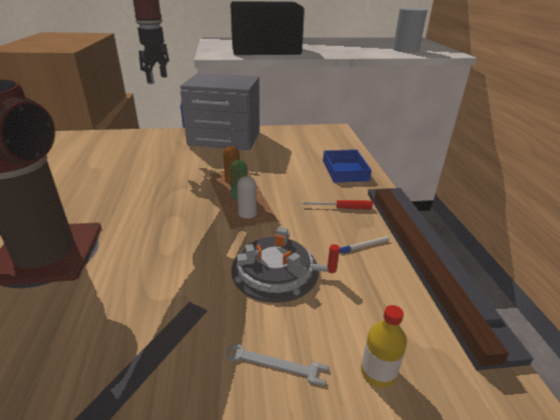

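Top view: amber glass (120,250), green (163,242), opal (206,234), chuck centre (309,217), red handle (324,163). The side view agrees: amber is the farthest in the row at (231,160), handle at (333,258).

```bash
cat >> h.py <<'E'
from scipy.optimize import least_squares
def circ(xy,r=None):
    xy=np.asarray(xy);c0=xy.mean(0)
    if r: s=least_squares(lambda p:np.hypot(*(xy-p).T)-r,c0,loss='soft_l1',f_scale=.002)
    else: s=least_squares(lambda p:np.hypot(*(xy-p[:2]).T)-p[2],[*c0,.05],loss='soft_l1',f_scale=.002)
    return s.x, np.sqrt(np.mean(s.fun**2))
E
python3 - <<'E'
from h import *
D={n:np.load(n+'0.npz') for n in('top','side')}
P={n:pts(n,D[n]['d']) for n in D}
H={n:cv2.cvtColor(D[n]['im'],cv2.COLOR_RGB2HSV).astype(int) for n in D}
win={'top':{'amber':(235,268,98,141),'green':(228,260,146,182),'opal':(220,252,191,224)},'side':{'amber':(142,190,220,243),'green':(155,203,228,250),'opal':(172,220,234,260)}}
for n in D:
  for g,(a,b,c,d) in win[n].items():
    p=P[n][a:b,c:d].reshape(-1,3); z=p[:,2]
    top=p[z>.095]; cyl=p[(z>.03)&(z<.085)]
    print(n,g,'zmax',z.max().round(4),'top',top.mean(0).round(4) if len(top) else 0,len(cyl))
    if len(cyl)>15: print('   cyl fit',*[np.round(x,4) for x in circ(cyl[:,:2],.025)])
    dome=p[z>.09]
    if len(dome)>15:
      # sphere-free: midrange of points at dome
      print('   dome circle', dome[z[z>.09]>z.max()-.006].mean(0).round(4))
  h=H[n]; red=((h[...,0]<6)|(h[...,0]>174))&(h[...,1]>150)&(h[...,2]>90)
  w=(slice(155,185),slice(312,335)) if n=='top' else (slice(240,275),slice(322,345))
  m=np.zeros_like(red);m[w]=red[w]; p=P[n][m]; 
  v,u=np.nonzero(m);print(n,'handle',len(p),p.mean(0).round(4),p[:,2].min().round(3),p[:,2].max().round(3),(u.min(),u.max(),v.min(),v.max()))
  q=p[(p[:,2]>.03)&(p[:,2]<.083)]; 
  if len(q)>8: print('   fit',*[np.round(x,4) for x in circ(q[:,:2],.011)])
  t=p[p[:,2]>.083]; print('   top',t.mean(0).round(4) if len(t) else 0)
# chuck
n='top';p=P[n]
R=np.hypot(p[...,0]-ray('top',309,217,.04)[0],p[...,1]-ray('top',309,217,.04)[1])
print('approx',ray('top',309,217,.04),np.hypot(*ray('top',309,217,.04)[:2]))
zz=p[R<.09][:,2]; print(np.histogram(zz,bins=np.arange(0,.09,.005)))
for lo,hi in((.008,.03),(.034,.046)):
  m=((R<.12)&(p[...,2]>lo)&(p[...,2]<hi)).astype(np.uint8)
  cs=max(cv2.findContours(m,0,cv2.CHAIN_APPROX_NONE)[0],key=cv2.contourArea)[:,0]
  print(lo,circ(p[cs[:,1],cs[:,0],:2]))
m=((R<.05)&(abs(p[...,2]-.04)<.004)); print('seat',p[m].mean(0),m.sum())
for n in D:
  p=P[n];h=H[n];c=ray('top',309,217,.04)
  m=(abs(h[...,0]-10)<7)&(h[...,1]>150)&(h[...,2]>90)&(np.hypot(p[...,0]-c[0],p[...,1]-c[1])<.07)&(p[...,2]>.045)
  k,l,st,ce=cv2.connectedComponentsWithStats(m.astype(np.uint8))
  for i in range(1,k):
    if st[i,4]>5: q=p[l==i]; print(n,'pad',st[i,4],q.mean(0).round(4),ce[i])
E
```

```text
top amber zmax 1.2027 top [0.4424 0.3111 0.1191] 150
   cyl fit [0.4442 0.3186] 0.0006
   dome circle [ 0.3596 -0.0309  1.2027]
top green zmax 1.2027 top [0.4578 0.2111 0.1397] 107
   cyl fit [0.4623 0.2214] 0.0005
   dome circle [ 0.3596 -0.0309  1.2027]
top opal zmax 1.2027 top [0.4777 0.1176 0.1194] 71
   cyl fit [0.4805 0.1213] 0.0003
   dome circle [ 0.3596 -0.0309  1.2027]
top handle 93 [ 0.6455 -0.1459  0.0735] 0.025 0.089 (np.int64(319), np.int64(329), np.int64(158), np.int64(171))
   fit [ 0.65  -0.149] 0.0025
   top [ 0.6477 -0.1478  0.0858]
side amber zmax 0.5826 top [0.4531 0.2288 0.1099] 293
   cyl fit [0.4405 0.2667] 0.0792
   dome circle [ 0.4473 -0.7616  0.5826]
side green zmax 0.5826 top [0.4666 0.1544 0.1135] 366
   cyl fit [0.4576 0.176 ] 0.0509
   dome circle [ 0.4473 -0.7616  0.5826]
side opal zmax 0.5826 top [0.4793 0.0979 0.1136] 443
   cyl fit [0.4799 0.1258] 0.0267
   dome circle [ 0.4473 -0.7616  0.5826]
side handle 217 [ 0.6473 -0.153   0.0607] 0.024 0.087 (np.int64(328), np.int64(338), np.int64(245), np.int64(272))
   fit [ 0.6501 -0.1449] 0.0009
   top [ 
[... 237 characters left out ...]
015, 0.02 , 0.025, 0.03 , 0.035, 0.04 ,
       0.045, 0.05 , 0.055, 0.06 , 0.065, 0.07 , 0.075, 0.08 , 0.085]))
0.008 (array([ 0.53299923, -0.11650121,  0.08934692]), np.float64(0.006957452000600188))
0.034 (array([ 0.52795707, -0.11505888,  0.07282127]), np.float64(0.018220371908849044))
seat [ 0.52654707 -0.1139404   0.03984072] 1144
top pad 32 [ 0.5491 -0.1429  0.0655] [322.25  205.875]
top pad 20 [ 0.5421 -0.0821  0.0712] [295.9  208.25]
top pad 22 [ 0.493  -0.1185  0.0683] [311.77272727 229.90909091]
side pad 80 [ 0.5426 -0.0814  0.0605] [279.3125 240.125 ]
side pad 26 [ 0.4938 -0.1205  0.0668] [258.84615385 250.19230769]
side pad 35 [ 0.5491 -0.1438  0.0663] [286.14285714 255.8       ]
```

Run:
```python
import cv2
a=cv2.imread('pics/top0.png')[150:265,265:355];cv2.imwrite('pics/chuck.png',cv2.resize(a,None,fx=5,fy=5,interpolation=cv2.INTER_CUBIC))
```

```text
(no output)
```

View pics/chuck.png

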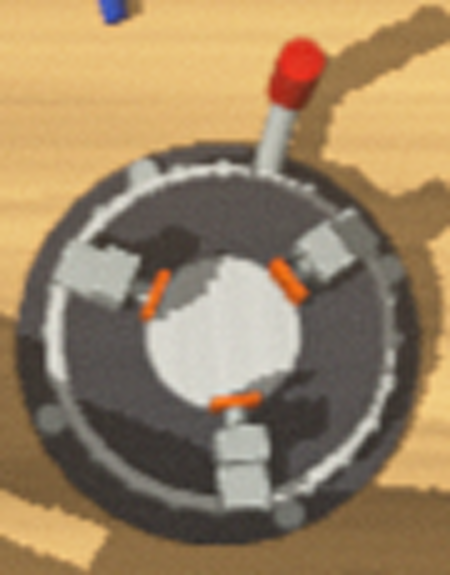

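Crop: chuck with white seat disc centred at about pixel (309.4,216.6), jaws open, and the lever up and slightly right. Clockwise takes the handle toward image right (−y).

Run:
```python
from h import *
D={n:np.load(n+'0.npz') for n in('top','side')}
for n in D:
  h=cv2.cvtColor(D[n]['im'],cv2.COLOR_RGB2HSV).astype(int);p=pts(n,D[n]['d'])
  c=[.527,-.115];r=np.hypot(p[...,0]-c[0],p[...,1]-c[1])
  m=(h[...,1]<60)&(h[...,2]>105)&(r<.045)&(abs(p[...,2]-.04)<.006)
  cs=max(cv2.findContours(m.astype(np.uint8),0,cv2.CHAIN_APPROX_NONE)[0],key=cv2.contourArea)
  X=np.array([ray(n,u,v,.04)[:2] for u,v in cv2.convexHull(cs)[:,0]])
  print(n,'disc',circ(X),len(X))
  # foot outline : dark contour at foot height ~ 0.. use height bands
  for lo,hi in((.004,.014),):
    m=(r<.12)&(p[...,2]>lo)&(p[...,2]<.09)&~((h[...,1]>130)&(h[...,2]>100))
    a=p[m];b=a[(a[:,2]<hi)];print(n,'foot z',np.median(b[:,2]))
    th=np.arctan2(b[:,1]-c[1],b[:,0]-c[0]);o=[]
    for t in np.arange(-np.pi,np.pi,.1):
      s=b[abs(th-t)<.05]
      if len(s)>3: o.append(s[np.argmax(np.hypot(s[:,0]-c[0],s[:,1]-c[1])),:2])
    print('foot',circ(o),len(o))
A=np.array([(.5491,-.1433),(.5424,-.0818),(.4934,-.1195)])
print('pads',circ(A))
cc=np.array([.527,-.115]);print([np.degrees(np.arctan2(*(a-cc)[::-1])) for a in A]); hd=np.array([.6495,-.1475]);print(np.hypot(*(hd-cc)),np.degrees(np.arctan2(*(hd-cc)[::-1])))
# glasses, side view with window on axis
for g,c in(('amber',(.4442,.3186)),('green',(.4623,.2214)),('opal',(.4805,.1213))):
 for n in D:
  p=pts(n,D[n]['d']);r=np.hypot(p[...,0]-c[0],p[...,1]-c[1])
  a=p[(r<.032)&(p[...,2]>.015)&(p[...,2]<.088)];b=p[(r<.032)]
  print(n,g,circ(a[:,:2],.025),len(a),b[:,2].max(), b[b[:,2]>.108].mean(0))
```

```text
top disc (array([ 0.52823519, -0.11451582,  0.03650139]), np.float64(0.0009969020103708518)) 19
top foot z 0.009412290507754717
foot (array([ 0.53155993, -0.11727522,  0.1017872 ]), np.float64(0.008034854859616677)) 62
side disc (array([ 0.52872549, -0.11236322,  0.03608157]), np.float64(0.004229485483358118)) 13
side foot z 0.009167499945684054
foot (array([ 0.52935786, -0.11392328,  0.09677414]), np.float64(0.0012803350160313785)) 39
pads (array([ 0.52850148, -0.11442911,  0.03546587]), np.float64(3.3780140765250636e-11))
[np.float64(-52.013056003837406), np.float64(65.11551647323576), np.float64(-172.37185033141932)]
0.1267379185563657 -14.85861444792466
top amber (array([0.44420865, 0.31857245]), np.float64(0.000553789997317116)) 193 0.11833872086593189 [0.44367059 0.31748174 0.1116265 ]
side amber (array([0.44437576, 0.32165849]), np.float64(0.001572166125539019)) 165 0.11345133230227128 [0.44466202 0.3161679  0.11079868]
top green (array([0.46230999, 0.22141345]), np.float64(0.0004312638116671799)) 144 0.11730967458414998 [0.46182083 0.22016865 0.11106561]
side green (array([0.46266555, 0.22428567]), np.float64(0.0013327311972657777)) 210 0.1142213018077754 [0.46210533 0.21834552 0.11111966]
top opal (array([0.48051456, 0.12127632]), np.float64(0.00033883085062205704)) 96 0.11746947046295309 [0.47955534 0.12090419 0.11140927]
side opal (array([0.48050956, 0.12440215]), np.float64(0.0013282254104940048)) 447 0.11402408738291542 [0.48022799 0.11907044 0.11075964]
```

```bash
cat >> h.py <<'E'
from scipy.spatial.transform import Rotation as Ro
def down(yx,yy):
    y=np.array([yx,yy,0.]);y/=np.linalg.norm(y);x=np.array([0,0,-1.])
    return Ro.from_matrix(np.c_[x,y,np.cross(x,y)]).as_euler('xyz').tolist()
def st(t=''):
    s=observe();print(t,'t',round(s['time_s'],2),'p',np.round(s['eef_pos'],4),'F',np.round(s['ft_force'],1),'op',round(float(s['opening']),4),'q6',round(float(s['q'][5]),2));return s
E
python3 - <<'E'
from h import *
for s in(1,-1):
  o=down(.983*s,.181*s)
  for p in([.4443,.3198,.2],[.4443,.3198,.054],[.5284,-.1145,.1]): print(s,np.round(inverse_kinematics(p,o),2))
# choose sign with smaller |q6|
o=min((down(.983*s,.181*s) for s in(1,-1)),key=lambda o:abs(inverse_kinematics([.4443,.3198,.2],o)[5])+abs(inverse_kinematics([.5284,-.1145,.2],o)[5]))
print(o)
movep([.4443,.3198,.19],o); st()
move_l([.4443,.3198,.054],feed=.12); st('low')
gripper_to(.040,f_grip=25); st('grip')
move_l([.4443,.3198,.215],feed=.12); st('lift')
grab('side','s1.png');
E
```

```text
1 [ 0.48  0.06  1.76 -0.    1.32  0.3 ]
1 [ 0.48  0.24  1.87 -0.    1.04  0.3 ]
1 [-0.36  0.16  1.86 -0.    1.12 -0.54]<sys>:0: UserWarning: Gimbal lock detected. Setting third angle to zero since it is not possible to uniquely determine all angles.
Traceback (most recent call last):
TypeError: unsupported operand type(s) for *: 'NoneType' and 'float'
```

```bash
python3 -W ignore - <<'E'
from h import *
o=down(.983,.181)
movep([.4443,.3198,.19],o); st()
move_l([.4443,.3198,.054],feed=.12); st('low')
gripper_to(.040,f_grip=25); st('grip')
move_l([.4443,.3198,.215],feed=.12); st('lift')
im,d=grab('side','s1.png');np.savez('s1',im=im,d=d)
im,d=grab('top','t1.png');np.savez('t1',im=im,d=d)
E
```

```text
t 1.43 p [0.444  0.3207 0.1903] F [-0.1  0.3  0. ] op 0.0855 q6 0.3
low t 2.72 p [0.445  0.3202 0.0549] F [ 0.1 -0.4  0.1] op 0.0853 q6 0.3
grip t 3.13 p [0.4446 0.32   0.0547] F [-1.2 -0.6  5.4] op 0.0494 q6 0.3
lift t 4.62 p [0.4438 0.3195 0.2139] F [ 0.1 -0.1 -1.9] op 0.0494 q6 0.3
```

View pics/s1.png

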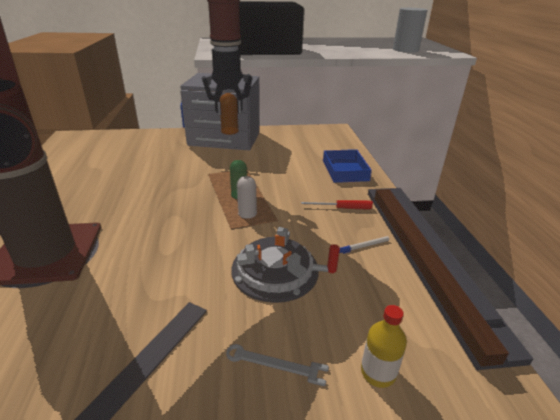

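The glass hangs upright in the grip at (230,113); the green and opal glasses haven't moved. Next, carry it over the chuck.

```bash
python3 -W ignore - <<'E'
from h import *
o=down(.983,.181)
movep([.5284,-.1145,.215],o); st()
move_l([.5284,-.1145,.100],feed=.1); s=st('above')
im,d=grab('side','s2.png');np.savez('s2',im=im,d=d)
p=pts('side',d);c=s['eef_pos'];r=np.hypot(p[...,0]-c[0],p[...,1]-c[1])
h=cv2.cvtColor(im,cv2.COLOR_RGB2HSV).astype(int)
m=(h[...,0]<20)&(h[...,1]>150)&(r<.035)&(p[...,2]>.085)&(p[...,2]<.13)
a=p[m];print(len(a),circ(a[:,:2],.025),np.array(c).round(4))
cv2.imwrite('pics/s2c.png',cv2.resize(im[150:310,200:360,::-1],None,fx=3.7,fy=3.7,interpolation=cv2.INTER_CUBIC))
E
```

```text
t 6.35 p [ 0.5286 -0.1135  0.215 ] F [ 0.5  0.2 -1.5] op 0.0497 q6 -0.54
above t 7.65 p [ 0.5291 -0.1148  0.1009] F [-0.2 -0.4 -0.5] op 0.0493 q6 -0.54
315 (array([ 0.52876978, -0.11287151]), np.float64(0.000953413510152354)) [ 0.5291 -0.1148  0.1009]
```

View pics/s2c.png

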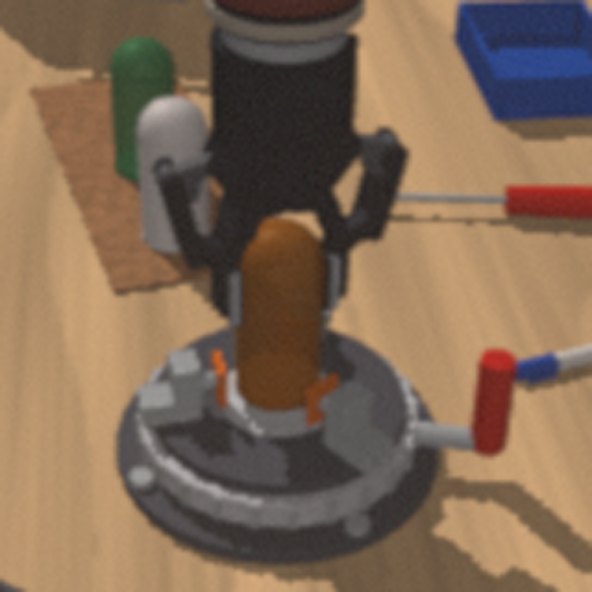

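The glass hangs upright between the pads, over the seat. Side view puts it at (.5288,−.1129), and the seat disc in the same view at (.5287,−.1124). Lowering gently.

```bash
python3 -W ignore - <<'E'
from h import *
p=[.5284,-.1145]
print(move_l(p+[.093],feed=.03)); st()
print(move_l(p+[.0888],feed=.008,max_force=4)); s=st('down')
gripper_to(.085); st('open')
c=list(s['eef_pos'][:2])
move_l(p+[.24],feed=.12); st('up')
# clear views: swing aside toward the lever's near side
im,d=grab('side','s3.png');np.savez('s3',im=im,d=d)
q=pts('side',d);r=np.hypot(q[...,0]-.5284,q[...,1]+.1145)
h=cv2.cvtColor(im,cv2.COLOR_RGB2HSV).astype(int)
m=(h[...,1]>120)&(h[...,0]<20)&(r<.04)&(q[...,2]>.08)&(q[...,2]<.125)
print(circ(q[m][:,:2],.025),m.sum(),q[(r<.02)&(q[...,2]<.17)][:,2].max())
for z in(.085,.105,.125):
  mm=m&(abs(q[...,2]-z)<.01);print(z,circ(q[mm][:,:2],.025))
cv2.imwrite('pics/s3c.png',cv2.resize(im[150:310,200:360,::-1],None,fx=3.7,fy=3.7,interpolation=cv2.INTER_CUBIC))
E
```

```text
False
 t 8.08 p [ 0.5281 -0.1144  0.0927] F [-0.  -0.2 -2. ] op 0.0495 q6 -0.54
True
down t 8.47 p [ 0.5285 -0.1146  0.0906] F [-0.4 -0.1  5.1] op 0.0493 q6 -0.54
open t 8.93 p [ 0.5273 -0.1141  0.0892] F [0.6 0.2 0. ] op 0.0851 q6 -0.54
up t 10.33 p [ 0.5279 -0.1143  0.2389] F [0.2 0.1 0.4] op 0.0847 q6 -0.54
(array([ 0.52836716, -0.11277021]), np.float64(0.00090770455573842)) 380 0.1501113980743981
0.085 (array([ 0.5283566 , -0.11269995]), np.float64(0.0009036016640936292))
0.105 (array([ 0.52850511, -0.11280301]), np.float64(0.000893009989935051))
0.125 (array([ 0.52811377, -0.1128126 ]), np.float64(0.0009233656753483886))
```

View pics/s3c.png

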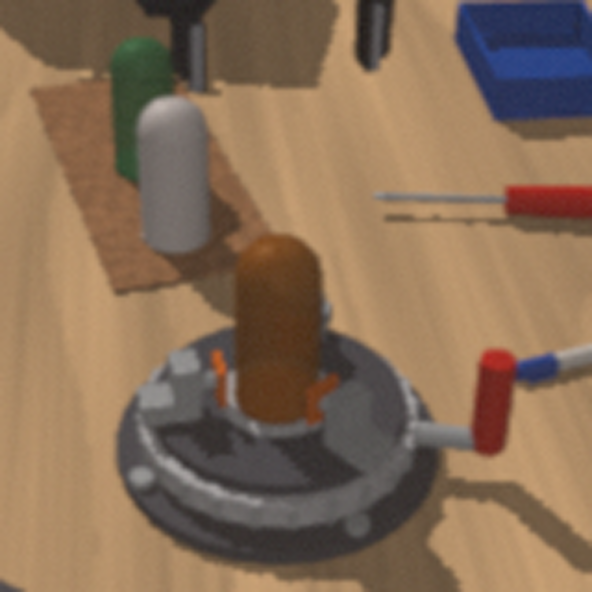

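Glass stands upright, centred on the seat (top at 0.150 m as expected), released. Now the lever.

```bash
python3 -W ignore - <<'E'
from h import *
C=np.array([.5284,-.1145]);f0=-.262
def pose(f,z,s=1):
    return [*(C+.125*np.array([np.cos(f),np.sin(f)])),z], down(-s*np.sin(f),s*np.cos(f))
best=None
for s in(1,-1):
    L=[inverse_kinematics(*pose(f0-t,.053,s)) for t in(0,.5,1.)]
    print(s,[None if q is None else np.round(q,2).tolist() for q in L])
    if all(q is not None for q in L) and (best is None or max(abs(q[5]) for q in L)<best[0]): best=(max(abs(q[5]) for q in L),s)
s=best[1];print('sign',s)
gripper_to(.05,f_grip=30)
p,o=pose(f0,.22,s);movep(p,o);st('over')
p,o=pose(f0,.053,s)
print('hit',move_l(p,feed=.08,max_force=8));st('at handle')
gripper_to(.015,f_grip=30);st('gripped')
open('sign','w').write(str(s))
im,d=grab('side','s4.png')
cv2.imwrite('pics/s4c.png',cv2.resize(im[150:310,220:380,::-1],None,fx=3.7,fy=3.7,interpolation=cv2.INTER_CUBIC))
E
```

```text
1 [[-0.34, 0.49, 1.54, 0.0, 1.11, -1.65], [-0.43, 0.45, 1.58, 0.0, 1.1, -1.24], [-0.52, 0.38, 1.69, 0.0, 1.07, -0.83]]
-1 [[-0.34, 0.49, 1.54, 0.0, 1.11, 1.49], [-0.43, 0.45, 1.58, 0.0, 1.1, 1.9], [-0.52, 0.38, 1.69, 0.0, 1.07, 2.31]]
sign 1
over t 11.86 p [ 0.6489 -0.1468  0.22  ] F [-0.3 -0.3 -0.7] op 0.0498 q6 -1.65
hit False
at handle t 14.1 p [ 0.6494 -0.147   0.0535] F [-0.7 -0.5  0.1] op 0.0495 q6 -1.65
gripped t 14.46 p [ 0.6493 -0.1469  0.0534] F [-0.3 -0.1  3.3] op 0.0214 q6 -1.65
```

View pics/s4c.png

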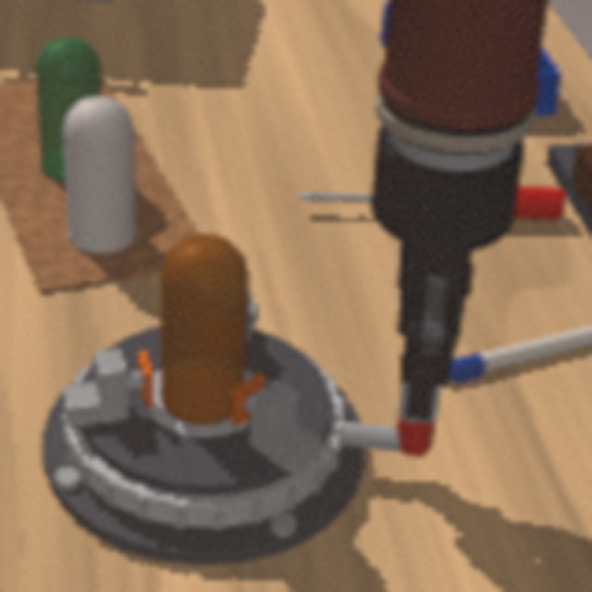

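Handle is gripped (opening 21.4 mm). Swinging clockwise in small arc steps.

```bash
cat > sw.py <<'E'
from h import *
C=np.array([.5284,-.1145]);f0=-.262
def pose(f,z,s=1):
    return [*(C+.125*np.array([np.cos(f),np.sin(f)])),z], down(-s*np.sin(f),s*np.cos(f))
def swing(ts,feed=.04):
    for t in ts:
        p,o=pose(f0-t,.053);move_l(p,feed=feed,rotation=o)
        s=observe();e=np.array(s['eef_pos'][:2])-C;a=np.arctan2(e[1],e[0])
        tg=np.array([np.sin(a),-np.cos(a)]);F=np.array(s['ft_force'])
        print(round(t,2),'act',round(f0-a,3),'r',round(np.hypot(*e),4),'Ft',round(float(F[:2]@tg),1),'Fr',round(float(F[:2]@e/np.hypot(*e)),1),'Fz',round(float(F[2]),1),'t',round(s['time_s'],2))
def look(name):
    im,d=grab('side',name);q=pts('side',d);r=np.hypot(q[...,0]-C[0],q[...,1]-C[1])
    h=cv2.cvtColor(im,cv2.COLOR_RGB2HSV).astype(int)
    m=(h[...,1]>120)&(h[...,0]<20)&(r<.03)&(q[...,2]>.08)&(q[...,2]<.125)
    print('glass',circ(q[m][:,:2],.025),q[(r<.02)&(q[...,2]<.17)][:,2].max())
    cv2.imwrite('pics/c'+name,cv2.resize(im[150:310,200:360,::-1],None,fx=3.7,fy=3.7,interpolation=cv2.INTER_CUBIC))
    return im,d,q,h
E
python3 -W ignore - <<'E'
from sw import *
swing(np.arange(.1,.61,.1)); swing([.65,.7,.75,.8,.85,.9,.95],.03)
look('s5.png')
E
```

```text
0.1 act 0.1 r 0.125 Ft -1.0 Fr -3.0 Fz 5.5 t 14.97
0.2 act 0.2 r 0.1249 Ft -1.1 Fr -2.8 Fz 5.8 t 15.43
0.3 act 0.3 r 0.1247 Ft -1.4 Fr -3.8 Fz 6.6 t 15.88
0.4 act 0.399 r 0.1246 Ft -0.9 Fr -4.5 Fz 6.8 t 16.34
0.5 act 0.498 r 0.1244 Ft -0.9 Fr -4.7 Fz 5.9 t 16.8
0.6 act 0.597 r 0.1243 Ft -1.6 Fr -5.3 Fz 6.8 t 17.26
0.65 act 0.645 r 0.1242 Ft -3.3 Fr -5.8 Fz 6.3 t 17.62
0.7 act 0.694 r 0.1242 Ft -3.7 Fr -6.4 Fz 6.0 t 17.98
0.75 act 0.743 r 0.1241 Ft -2.8 Fr -5.5 Fz 6.6 t 18.33
0.8 act 0.793 r 0.124 Ft -2.4 Fr -6.0 Fz 6.5 t 18.69
0.85 act 0.842 r 0.1239 Ft -4.8 Fr -6.1 Fz 6.5 t 19.05
0.9 act 0.891 r 0.1239 Ft -4.0 Fr -7.5 Fz 6.0 t 19.41
0.95 act 0.941 r 0.1238 Ft -3.5 Fr -5.9 Fz 5.5 t 19.77
glass (array([ 0.52889576, -0.11253698]), np.float64(0.0009015134156206621)) 0.1507793652742047
```

View pics/cs5.png

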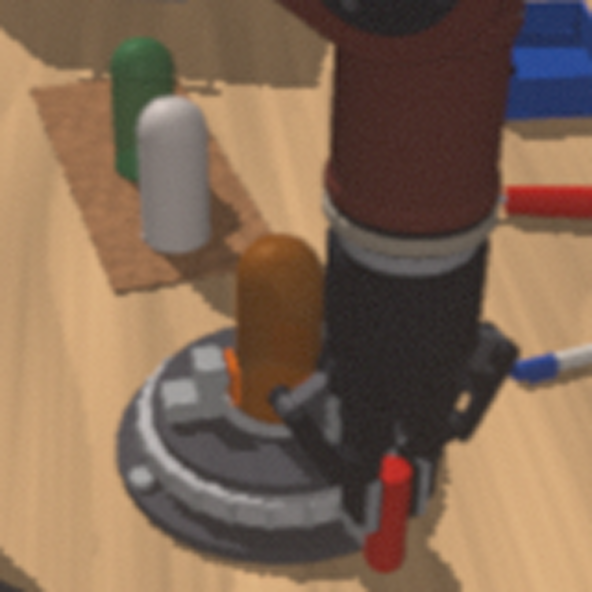

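Jaw b's pad is now touching the glass and the glass hasn't moved. The handle shows between the fingers. Going on to 1.0, then release, retreat and measure.

```bash
python3 -W ignore - <<'E'
from sw import *
swing([1.0],.03)
gripper_to(.05);st('rel')
p,o=pose(f0-1.0,.22);move_l(p,feed=.12)
q=list(observe()['q']);q[0]=-1.3;set_joints(q);st('away')
im,d,q,h=look('s6.png')
T=get_image('top');it,dt=T;pt=pts('top',dt);ht=cv2.cvtColor(it,cv2.COLOR_RGB2HSV).astype(int)
cv2.imwrite('pics/t6.png',np.hstack([cv2.resize(x[...,::-1],(400,400),interpolation=cv2.INTER_CUBIC) for x in(it[165:265,260:360],im[180:310,205:335])]))
for n,p,hh,i in(('side',q,h,im),('top',pt,ht,it)):
  r=np.hypot(p[...,0]-C[0],p[...,1]-C[1])
  m=((hh[...,0]<6)|(hh[...,0]>174))&(hh[...,1]>150)&(hh[...,2]>80)&(abs(r-.125)<.03)
  a=p[m];b=a[(a[:,2]>.03)&(a[:,2]<.083)]
  c=circ(b[:,:2],.011)[0]; t=a[a[:,2]>.083].mean(0)
  for x in(c,t[:2]): e=x-C;print(n,x.round(4),'r',np.hypot(*e).round(4),'sleeve',round(-.262-np.arctan2(e[1],e[0]),3))
for g,c in(('green',(.4623,.2214)),('opal',(.4805,.1213))):
  r=np.hypot(pt[...,0]-c[0],pt[...,1]-c[1]);a=pt[(r<.032)&(pt[...,2]>.015)&(pt[...,2]<.088)];print(g,circ(a[:,:2],.025)[0],len(a))
E
```

```text
1.0 act 0.99 r 0.1237 Ft -4.8 Fr -7.5 Fz 5.6 t 20.18
rel t 20.57 p [ 0.5661 -0.2339  0.0527] F [ 0.7 -0.3  0.2] op 0.0502 q6 -0.83
away t 23.81 p [ 0.2392 -0.5634  0.2188] F [-0.1 -0.9 -0. ] op 0.0505 q6 -0.83
glass (array([ 0.52901197, -0.11269579]), np.float64(0.000920118698515511)) 0.150669789501562
side [ 0.5674 -0.2308] r 0.1227 sleeve 0.985
side [ 0.5663 -0.233 ] r 0.1244 sleeve 0.999
top [ 0.5668 -0.2352] r 0.1266 sleeve 1.001
top [ 0.5656 -0.2333] r 0.1245 sleeve 1.006
green [0.46238655 0.22146754] 141
opal [0.48052605 0.12126693] 94
```

View pics/t6.png

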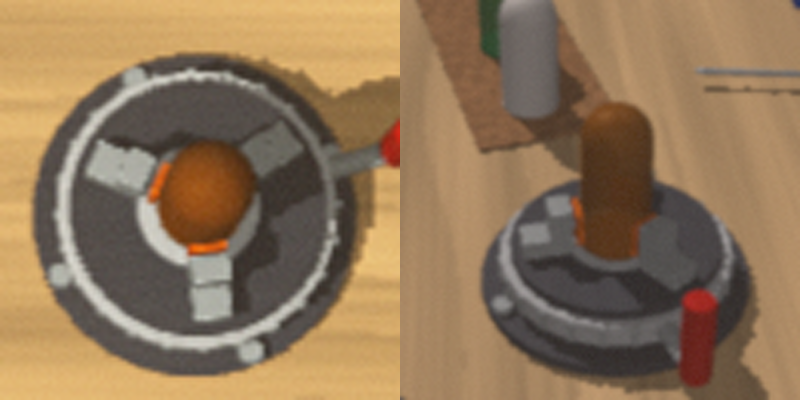

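All three pads rest on the upright glass. The sleeve reads 0.99–1.01, the glass is centred, and its neighbours haven't moved. Handing in.

```bash
python3 -c "
from h import *
job_done();st('done')"
```

```text
the job is handed in; nothing more can be done
the job is handed in; nothing more can be done
```

The amber glass is standing domed end up in the chuck with the pads closed on it. I handed the job in at about 24 s of the 54 s; no verdict was reported.

- **Loading:** I lifted the glass off the mat with a 25 N grip. I lowered it slowly onto the seat until the wrist felt about 5 N, then let go.
- **Lever:** I swung the handle clockwise to a sleeve angle of 1.0 rad, where the pads should be pushed back about half their give. Resistance began to rise near 0.65 rad, close to the expected touch at 0.67. I then released the handle and moved the arm clear.
- **Final sleeve angle:** three of the four camera readings of the handle gave 1.00–1.01 rad, and one side-view reading gave 0.985.
- **Final glass position:** it is upright with its top at 0.151 m (0.150 m expected), within about 1 mm of the seat centre in the side view. It moved under 1 mm as the pads closed.
- **Other things:** the green and opal glasses moved less than 0.1 mm. I did not re-measure the loose tools and bottle, but the arm showed no contact that would have moved them.

**Disagreements:** the side and top cameras differed by about 2–3 mm in y, so I compared glass and chuck within one view. During the swing there was a steady inward pull of 3–7.5 N, so my chuck-centre estimate is probably about 1 mm off. I did not measure pad compression directly; it follows from the sleeve angle. In the last pictures jaw b and one other jaw clearly touch the glass, and the third pad is mostly hidden.

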